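# Set the leather splitter's thickness dial to the red tab and lock it

## Task

Set up the bench leather splitter for the next batch of straps: with a fingertip, push the black dial round by its blue arms, gently and without gripping it, until its white index line lines up with the red setting tab on the scale. Then press the yellow-tipped lock lever down fully so that the setting stays. Leave the red tab and the things standing around the machine where they are.

Things in the scene. Friction and masses are not known exactly. Their poses are not given: they have to be found in the camera images.
- splitter: green leather splitter bolted to the bench: base 190 (x) x 260 (y) mm, 178 mm high to the dial's hub (lock lever while up: 200 mm). Origin: centre of the underside, below the dial's axis; infeed side faces its -x, lock lever on its -y side, z up. White scale ring sector round the dial: radii 61.5 to 83.5 mm, top 145 mm above the bench, black lines 10 degrees apart
- dial_centre (a point): point on the dial's vertical axis, level with scale and skirt, 145 mm above the bench; fixed to the machine
- dial: dial on top of the machine: flat round black skirt, radius 60 mm, top 145 mm above the bench, with a blue hub (radius 22 mm, 33 mm above the skirt) and three upright blue arms 120 degrees apart, 16 mm wide, reaching 52 mm from the axis, 25 mm high above the skirt: push an arm's side to turn it. Origin on the axis, 131 mm above the bench
- dial_turn (a joint): turn of the dial (rad): grows clockwise seen from above, -0.05 to 2.75 between stops. Stiff: about 0.12 N m, some 3 N at an arm; while the lock is up it can be pushed either way and stays where it is left. Turning it lowers the presser bar inside
- index_mark (a point): outer end of the dial's white index line (4 mm wide, painted on the skirt), 61 mm from the axis, 145 mm above the bench; it turns with the dial. The line lies midway between two of the three arms
- target_line (a point): tip of the red setting tab's pointer (3 mm wide), 61 mm from the dial's axis, 145 mm above the bench: the index mark meets this point when they line up. The tab is a stiff red clip over the scale ring, 12 mm wide, radii 62 to 88 mm, 2 mm proud of it. At the start it lies 0.6 to 2.5 rad clockwise (from above) of the index
- lock_ball (a point): centre of the yellow ball (18 mm diameter) at the end of the lock lever, 65 mm from the lever's pivot. The pivot axis is level, 140.5 mm above the bench, 70.5 mm from the dial's axis on the machine's -y side; the 10 mm thick handle points away from the dial
- lock (a joint): lock lever angle (rad): at 0 it stands free, 50 degrees above level; grows as the ball is pressed down (and swings outwards); 0.873 is fully down, handle level, on its stop. Takes 2 to 6 N at the ball, stays where it is left; when down its cam clamps the dial's rim (then over 12 N at an arm to slip it) without turning it
- glue_bottle: loose squeeze bottle of red glue with white cap and pale spout, 58 mm diameter, 172 mm tall; origin at the centre of its underside. Leave alone
- cement_tin: loose dark red tin with a yellow band, 83 mm diameter, 98 mm tall; origin at the centre of its underside. Leave alone
- rivet_jar: loose cream-coloured jar with a red screw lid, 72 mm diameter, 110 mm tall; origin at the centre of its underside. Leave alone
- awl: loose tool with a brown wooden handle 26 mm thick and a thin steel blade, 170 mm long, lying along its x axis, origin under its middle. Leave alone

How it is judged:
On the way, in this order (a step that is already met when the one before it is completed fails the run):
1. the dial's index line stands at the red tab's pointer, with the lock still up (distance between index_mark and target_line below 0.003 m and value of joint lock below 0.4 rad), for 0.3 s.
2. the lock lever is fully down (value of joint lock above 0.78 rad), for 0.2 s.
At the end, for the whole second after the job is handed in: the index line is within 3 mm (2.8 degrees) of the red tab's pointer, the lock lever is down to within 5 degrees of its stop, and the red tab is where it was (3 mm) (distance between index_mark and target_line below 0.003 m and value of joint lock above 0.78 rad and distance of target_line from where it was at the start of the episode below 0.003 m); the robot touches nothing.
It fails at once if the red setting tab is shifted by more than 3 mm (distance of target_line from where it was at the start of the episode above 0.003 m).
It fails at once if the dial is gripped or forced: more than 25 N between the fingers and the dial (contact force between the fingers and dial above 25 N).
It fails at once if the glue bottle, tin, jar or awl is moved by more than 15 mm (distance of any of glue_bottle, cement_tin, rivet_jar, awl from where it was at the start of the episode above 0.015 m).
It also fails if it takes over 54 s, if anything falls off the work surface, if the arm or the gripper's body presses on something with over 40 N, if the wrist force passes 120 N, or if a joint passes its speed limit or range.

## Robot

A 6-joint arm with a two-finger parallel gripper is mounted at the origin on the work surface. World frame = base frame: x ahead of the robot, y to its left, z up, the work surface at z = 0. Lengths are in m, angles in rad, forces in N, time in s.
With the tool pointing down it reaches from about 0.275 to 0.875 m from the base axis. Payload 12.5 kg.
Tool frame: the origin (TCP) lies on the centre line of the jaws, within the pads' length; the fingertips stand 8 mm ahead of it and the grasp point (between the pads) lies 11 mm behind it; z points along the fingers, y is the line along which they close (so a half turn about z gives the same grasp; the last joint's range is limited). The gripper opens to 85 mm and grips with 20 to 120 N. Pads are 22 mm wide; open, the fingers measure 114 mm over their backs; the gripper's body (76 mm by 85 mm) begins 54 mm behind the grasp point. The pads swing forward as they close: fully open they stand 13 mm farther back than shut.
Start: joints at [1.145, 0.351, 1.652, -0, 1.139, -0.085], TCP at [0.184, 0.518, 0.239] pointing down, gripper open.
Joint ranges: [-2.75, 2.75], [-0.79, 2.1], [0.01, 2.65], [-1.57, 4.71], [0.07, 3.14], [-2.87, 2.87]. Speed limits (rad/s): [2.22, 2.22, 2.79, 3.14, 3.14, 3.14].

## Interface

Orientations are given as a unit quaternion [x, y, z, w].
In Python, from bench import bot gives the robot as it stands. The module is installed in compiled form; this text tells all that it offers.
- The arm moves only by the tool drive_tool, never from a script. Its argument "deltas" is a list that holds one entry, the list of rows, each a list of 6 numbers: the shift along the tool's x, y, z in m, then the turn, a rotation vector about the tool's x, y, z in rad. In form: [[[tx, ty, tz, ax, ay, az], ...]]. A call has 1 to 12 rows; each row is the pose to reach, as a shift and turn from the pose commanded when the call began, along the tool's axes at that moment; what a row does not reach only later rows make up. A row lasts 1/8 s, in which the tool goes at most 62.5 mm and 10.7 degrees, less where a joint would pass 70% of its speed; a pose out of reach is approached as far as the arm can. A call with a gripper value outside its range is refused whole. "fingers" is the opening, from 0 (shut) to 1 (fully open), set as the call begins (left out, the last holds). The fingers move at their own pace and stop on an object; "squeeze" is the grip in N (left out, the last holds). Time passes only in rows, so rows that repeat a pose let the fingers close. It gives the time, the measured TCP pose, the force, the opening and the grip force at its end, in the units of the state.
- bot.observe(): the state, without advancing time (a new reading comes with each control period).
- bot.camera(name): name is "side" or "top"; returns a dict with "pixels" (384x512x3 uint8, red, green, blue), "camera_matrix" (3x3 intrinsics, pixels), "rvec" (rotation vector, rad) and "tvec" (3), from world to camera coordinates, as OpenCV has them. Camera axes: x right, y down, z forward; pixel columns grow to the right and rows downward; lengths in m; the calibration is good to about 2 mm. A picture is of the moment at which its call begins. There is no depth.
- bot.close_job(): hands the job in; it is judged then, once.
Trained networks look in a picture, given as the dict that the camera call returned (one of the last four; its "shot" number tells which), for a name from the list of things; names that differ only in an ending like _2 or _b are one class to them, and where a whole thing is asked for, a point or a joint stands for the part that bears it (a point fixed in the world has none). Each returns a list of dicts, best first, with "conf" (0 to 1); they miss things now and then, are a little off and sometimes report something else, mostly with a low value. They report only what shows in the picture. A call takes as long as a camera call.
- bot.search_frame(query, picture): "bbox" ([left, top, right, bottom] in pixels, round what is visible of it).
The state is a dict: "clock": time; "q": joint angles; "qd": joint speeds; "tau": joint torques, N m; "tcp_pos": TCP position; "eef_rot": TCP orientation; "wrist_force": force on the tool from outside, world axes, zero at the start; "torque": the same for the moment, N m; "opening": finger opening in m; "gripper_force": force on a finger pad.
Only numpy, scipy, OpenCV 4.12 (cv2) and the standard library are available. Lean on these libraries where they do the work, as an engineer would, in place of code of your own. Each camera call takes 0.05 s, during which the arm holds its last target. There are 200 camera calls.

## Working session

There is one attempt and no reset: what is moved stays moved. The work goes in short steps, Python scripts to look and compute and a tool call to move; the robot and the scene stay as the last step left them, time stands still between calls to the robot, and variables do not carry over. Pictures are saved under pics/ and viewed, at most 10 in all, crops included, and the job is handed in when it is done.

Besides the shell and the picture viewer there is one more tool, called after ">>>" in YAML: its name, and indented under it one key for each argument. drive_tool: Moves the arm, as the interface text tells. Its arguments: {"type":"object","properties":{"deltas":{"type":"array","items":{"type":"array","items":{"type":"array","items":{"type":"number"}}}},"fingers":{"type":"number"},"squeeze":{"type":"number"}},"required":["deltas"]}

```bash
mkdir -p pics
cat > h.py <<'E'
import numpy as np, cv2
from bench import bot
from scipy.spatial.transform import Rotation as R
def P(c): return cv2.Rodrigues(np.array(c['rvec'],float))[0],np.array(c['tvec'],float).ravel(),np.array(c['camera_matrix'],float)
def proj(c,X): return cv2.projectPoints(np.array(X,float).reshape(-1,3),np.array(c['rvec'],float),np.array(c['tvec'],float),np.array(c['camera_matrix'],float),None)[0].reshape(-1,2)
def onz(c,uv,z):
    r,t,K=P(c); o=-r.T@t
    uv=np.array(uv,float).reshape(-1,2)
    d=(r.T@np.linalg.inv(K)@np.c_[uv,np.ones(len(uv))].T).T
    return o+d*((z-o[2])/d[:,2])[:,None]
def save(c,n): cv2.imwrite('pics/'+n,c['pixels'][:,:,::-1])
E
python3 - <<'E'
from h import *
o=bot.observe(); print(o)
for n in('top','side'):
    c=bot.camera(n); save(c,n+'0.png'); r,t,K=P(c); print(n,-r.T@t,K[0,0])
    np.savez('pics/'+n+'0.npz',**{k:c[k] for k in('pixels','camera_matrix','rvec','tvec')})
    for q in ['splitter','dial','dial_centre','index_mark','target_line','lock_ball','glue_bottle','cement_tin','rivet_jar','awl']:
        print(q,[(np.round(d['bbox'],1).tolist(),round(d['conf'],2)) for d in bot.search_frame(q,c)[:2]])
E
```

```text
{'clock': 0.0, 'q': array([ 1.14536914e+00,  3.51232457e-01,  1.65247496e+00,  2.41820169e-05,
        1.13908215e+00, -8.45747940e-02]), 'qd': array([-0.001924  , -0.00154668,  0.00090843, -0.00084652, -0.0002783 ,
        0.00097256]), 'tau': array([-3.17256017e-03, -5.06092823e+01, -2.91408902e+01, -2.44114717e-04,
        4.58823240e-03, -3.29216402e-05]), 'tcp_pos': array([0.18367628, 0.51806237, 0.23874115]), 'eef_rot': array([ 1.69607347e-01,  9.85511537e-01, -5.76334845e-04, -1.61582069e-04]), 'wrist_force': array([0.16603237, 0.78719086, 0.23371504]), 'torque': array([ 0.02212695, -0.00689316, -0.00654037]), 'gripper_force': 0.0, 'opening': 0.08531386115993586}
top [0.33655167 0.03434547 1.30891439] 489.17067358742145
splitter [([210.3, 187.1, 311.1, 273.2], 0.79)]
dial [([233.6, 197.4, 288.5, 249.7], 0.82)]
dial_centre [([208.8, 190.8, 312.6, 273.7], 0.56)]
index_mark [([231.4, 199.6, 281.1, 251.1], 0.66)]
target_line [([209.0, 188.1, 312.3, 272.3], 0.6), ([223.4, 228.6, 234.5, 234.0], 0.53)]
lock_ball []
glue_bottle [([155.8, 211.4, 189.3, 241.5], 0.58)]
cement_tin [([337.2, 200.5, 376.8, 236.2], 0.92)]
rivet_jar [([204.8, 135.2, 233.1, 170.7], 0.89)]
awl [([292.5, 142.3, 302.6, 199.8], 0.74)]
side [ 0.33385901 -0.73034547  0.88634161] 413.9429084674112
splitter [([201.2, 158.1, 275.2, 256.4], 0.79), ([210.5, 164.4, 258.7, 205.3], 0.42)]
dial [([274.2, 230.2, 337.0, 240.8], 0.73), ([244.4, 256.7, 281.6, 312.8], 0.59)]
dial_centre [([203.6, 159.6, 278.7, 256.9], 0.86)]
index_mark []
target_line []
lock_ball []
glue_bottle [([219.6, 123.8, 237.8, 166.0], 0.89), ([203.0, 158.0, 276.2, 257.0], 0.16)]
cement_tin [([245.4, 256.3, 283.0, 312.9], 0.81)]
rivet_jar [([288.4, 145.0, 310.9, 192.9], 0.76)]
awl [([272.2, 229.8, 335.4, 241.3], 0.58)]
```

Run:
```python
import cv2
a=cv2.imread('pics/top0.png')[120:290,140:390]; cv2.imwrite('pics/t0c.png',cv2.resize(a,None,fx=3.2,fy=3.2,interpolation=cv2.INTER_CUBIC)[:600,:800])
b=cv2.imread('pics/side0.png')[115:325,180:350]; cv2.imwrite('pics/s0c.png',cv2.resize(b,None,fx=2.8,fy=2.8,interpolation=cv2.INTER_CUBIC))
```

```text
(no output)
```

View pics/t0c.png

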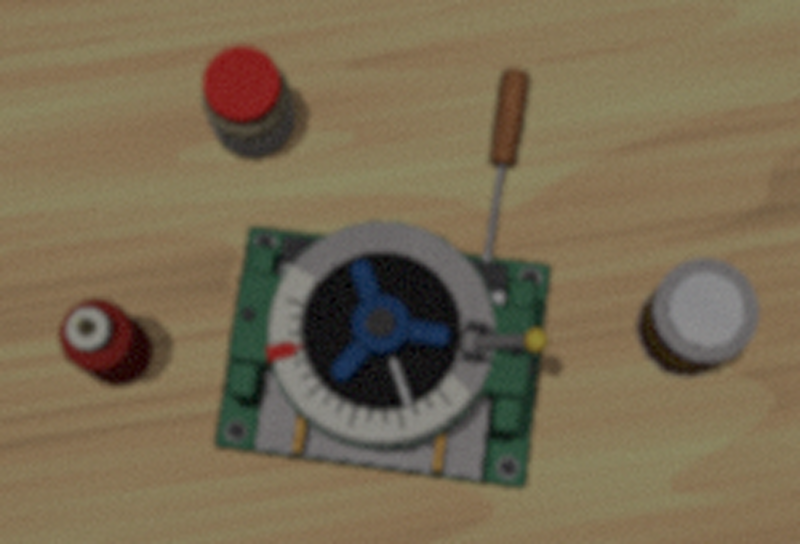

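View pics/s0c.png

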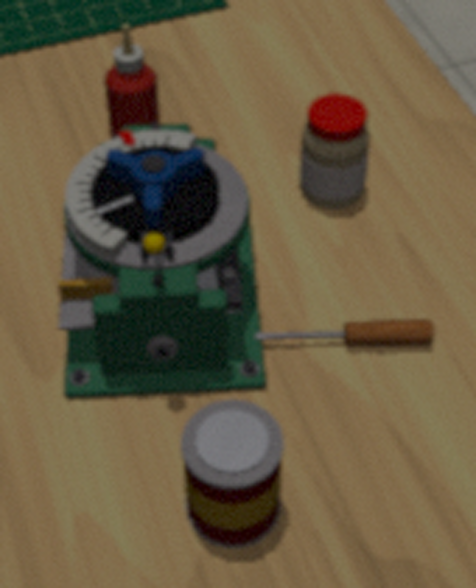

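The crops show the dial (top crop ~(381,330)), the white index pointing down to ~(405,395), the red tab at ~(282,351), the lock ball at ~(535,340), and the three blue arms. The loose objects stand clear of the dial. Next I'll measure on the z=0.145 plane.

```bash
cat >> h.py <<'E'
def rect(c,cen,z=.145,half=.1,s=.0005):
    """image resampled on plane z; rows = x decreasing, cols = y decreasing"""
    g=np.arange(-half,half,s); X,Y=np.meshgrid(cen[0]-g,cen[1]-g,indexing='ij')
    p=proj(c,np.stack([X,Y,np.full_like(X,z)],-1)).reshape(len(g),len(g),2).astype(np.float32)
    return cv2.remap(c['pixels'],p[...,0],p[...,1],cv2.INTER_LINEAR),X,Y
def measure(c,cen):
    im,X,Y=rect(c,cen); h=cv2.cvtColor(im,cv2.COLOR_RGB2HSV).astype(int)
    rr=np.hypot(X-cen[0],Y-cen[1]); th=np.arctan2(Y-cen[1],X-cen[0])
    out={}
    w=(rr>.035)&(rr<.057)&(h[...,1]<70)&(h[...,2]>95)
    red=(rr>.060)&(rr<.09)&((h[...,0]<8)|(h[...,0]>172))&(h[...,1]>130)&(h[...,2]>70)
    m=lambda k:np.arctan2(np.sin(th[k]).mean(),np.cos(th[k]).mean())
    return dict(idx=m(w),nw=w.sum(),red=m(red),nr=red.sum(),gap=(m(w)-m(red)))
E
python3 - <<'E'
from h import *
from scipy.optimize import least_squares
z=np.load('pics/top0.npz'); c=dict(z)
cen=onz(c,[[140+381/3.2,120+330/3.2]],.145)[0][:2]
# fit skirt circle: dark/blue inside vs bright ring: subpixel radial edge
for it in range(4):
    a=np.radians(np.arange(0,360,2)); rs=np.arange(.05,.072,.0004)
    pts=np.stack([cen[0]+np.outer(np.cos(a),rs),cen[1]+np.outer(np.sin(a),rs),np.full((len(a),len(rs)),.145)],-1)
    p=proj(c,pts).reshape(len(a),len(rs),2).astype(np.float32)
    g=cv2.GaussianBlur(cv2.cvtColor(c['pixels'],cv2.COLOR_RGB2GRAY).astype(np.float32),(0,0),.8)
    v=cv2.remap(g,p[...,0],p[...,1],cv2.INTER_CUBIC)
    e=rs[np.argmax(np.gradient(v,axis=1),axis=1)]
    x=cen[0]+e*np.cos(a); y=cen[1]+e*np.sin(a)
    f=least_squares(lambda q:np.hypot(x-q[0],y-q[1])-q[2],[*cen,.061],loss='soft_l1',f_scale=.001)
    cen=f.x[:2]
print('centre',f.x)
m=measure(c,cen);print(m, 'clockwise rad to go' )
print('cols', [c['pixels'][int(v),int(u)] for u,v in proj(c,[[*(cen+.048*np.array([np.cos(m['idx']),np.sin(m['idx'])])),.145]])])
h=cv2.cvtColor(c['pixels'],cv2.COLOR_RGB2HSV).astype(int)
# arms at top z=.170
im,X,Y=rect(c,cen,.170); H=cv2.cvtColor(im,cv2.COLOR_RGB2HSV).astype(int)
rr=np.hypot(X-cen[0],Y-cen[1]);th=np.arctan2(Y-cen[1],X-cen[0])
b=(rr>.032)&(rr<.05)&(H[...,0]>95)&(H[...,0]<130)&(H[...,1]>120)&(H[...,2]>50)
print('arm phase(mod120) deg',np.degrees(np.angle(np.exp(3j*th[b]).mean())/3), b.sum(), 'idx deg',np.degrees(m['idx']),'red',np.degrees(m['red']))
for n in('top','side'):
    c=dict(np.load(f'pics/{n}0.npz')); hh=cv2.cvtColor(c['pixels'],cv2.COLOR_RGB2HSV).astype(int)
    yl=(hh[...,0]>20)&(hh[...,0]<34)&(hh[...,1]>170)&(hh[...,2]>110)
    nn,l,st,ce=cv2.connectedComponentsWithStats(yl.astype(np.uint8)); print(n,[(ce[i].round(1),st[i,4]) for i in range(1,nn) if st[i,4]>8])
    for zz in(.190,): print([onz(c,ce[i],zz)[0].round(4) for i in range(1,nn) if st[i,4]>8])
c=dict(np.load('pics/top0.npz'))
cor=np.array([[250,228],[549,266],[525,487],[217,447]])/3.2+[140,120]
print('base corners',onz(c,cor,.01).round(4), onz(c,cor,.01).mean(0))
for n,uv,zz in(('bottle top',[(88/3.2+140,327/3.2+120)],.17),('tin',[(707/3.2+140,310/3.2+120)],.098),('jar',[(243/3.2+140,85/3.2+120)],.11)): print(n,onz(c,uv,zz).round(3))
E
```

```text
centre [0.51975251 0.03135015 0.05934892]
{'idx': np.float64(-2.941719179679816), 'nw': np.int64(320), 'red': np.float64(1.6297623252093496), 'nr': np.int64(720), 'gap': np.float64(-4.5714815048891655)} clockwise rad to go
cols [array([111, 109, 110], dtype=uint8)]
arm phase(mod120) deg 11.07619015310779 3270 idx deg -168.54809350834014 red 93.37850284392326
top []
[]
side [(array([234.5, 200.5]), np.int32(20))]
[array([ 0.4912, -0.0734,  0.19  ])]
base corners [[ 0.6435  0.1274  0.01  ]
 [ 0.5725 -0.1182  0.01  ]
 [ 0.3934 -0.0673  0.01  ]
 [ 0.4639  0.1784  0.01  ]] [0.51831298 0.03007178 0.01      ]
bottle top [[0.55  0.244 0.17 ]]
tin [[ 0.503 -0.224  0.098]]
jar [[0.737 0.111 0.11 ]]
```

```bash
cat >> h.py <<'E'
C=np.array([.5195,.0312])
def delta(pos,phi,o=None):
    """delta row from present pose to tool-down pose with tool y at world angle phi (deg)"""
    o=o or bot.observe(); r0=R.from_quat(o['eef_rot']); f=np.radians(phi)
    y=np.array([np.cos(f),np.sin(f),0]); z=np.array([0,0,-1.]); x=np.cross(y,z)
    r=R.from_matrix(np.c_[x,y,z])
    return np.r_[r0.inv().apply(np.array(pos)-o['tcp_pos']),(r0.inv()*r).as_rotvec()].round(4)
def fpos(a,rho,off,z):
    a=np.radians(a); u=np.array([np.cos(a),np.sin(a)]); t=np.array([np.sin(a),-np.cos(a)])
    return [*(C+rho*u-off*t),z]
E
python3 - <<'E'
from h import *
p=fpos(131.3,.040,.036,.24);print(p,delta(p,41.3).tolist())
E
```

```text
[np.float64(0.4660544244754361), np.float64(0.03749050529354671), 0.24] [-0.4267, -0.3589, -0.0007, 0.0, -0.0, 0.5093]
```

>>> drive_tool:
  deltas:
    - [[-0.043, -0.036, 0, 0, 0, 0.05], [-0.09, -0.076, 0, 0, 0, 0.1], [-0.138, -0.116, 0, 0, 0, 0.16], [-0.186, -0.156, 0, 0, 0, 0.22], [-0.234, -0.196, 0, 0, 0, 0.28], [-0.282, -0.236, 0, 0, 0, 0.34], [-0.33, -0.276, 0, 0, 0, 0.4], [-0.375, -0.316, 0, 0, 0, 0.45], [-0.41, -0.346, -0.0007, 0, 0, 0.49], [-0.4267, -0.3589, -0.0007, 0, 0, 0.5093], [-0.4267, -0.3589, -0.0007, 0, 0, 0.5093]]
  fingers: 0

```text
clock: 2.48
tcp_pos: [0.4664, 0.0365, 0.2399]
eef_rot: [0.413, 0.911, -0.0, -0.0]
wrist_force: [-0.3, 0.4, 0.9]
opening: 0.0001
gripper_force: 0.0
```

Run:
```python
from h import *
p=fpos(131.3,.040,.036,.161);print(bot.observe()['clock'],bot.observe()['opening'],delta(p,41.3).tolist())
s=bot.camera('side'); save(s,'s1.png'); b=s['pixels'][60:260,150:350,::-1]; cv2.imwrite('pics/s1c.png',cv2.resize(b,None,fx=3,fy=3,interpolation=cv2.INTER_CUBIC))
# push arc (contact): start off .036, then close to .0225 and arc by th
for th in np.radians([0,8,16,24,32,40,48,56,64,72,80,88]):
    rr=np.array([[np.cos(th),-np.sin(th)],[np.sin(th),np.cos(th)]])
    print(round(th,3),(rr@[.040,-.0225]-[.040,-.036]).round(4))
```

```text
2.475 0.00013840957089218155 [0.0009, 0.0004, 0.0789, -0.0001, -0.0001, -0.0022]
0.0 [0.     0.0135]
0.14 [0.0027 0.0193]
0.279 [0.0047 0.0254]
0.419 [0.0057 0.0317]
0.559 [0.0058 0.0381]
0.698 [0.0051 0.0445]
0.838 [0.0035 0.0507]
0.977 [0.001  0.0566]
1.117 [-0.0022  0.0621]
1.257 [-0.0062  0.0671]
1.396 [-0.0109  0.0715]
1.536 [-0.0161  0.0752]
```

View pics/s1c.png

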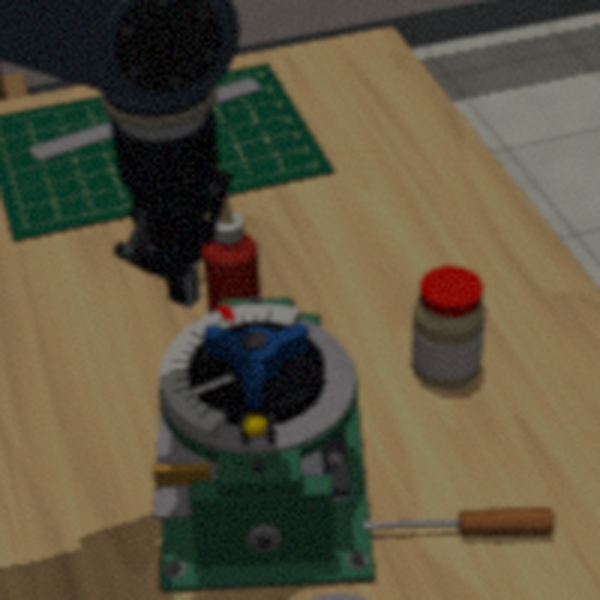

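The side view shows the closed fingertips at crop (183,295), about (211,158) in full pixels, above and left of the dial. I'll check that against the projection.

Run:
```python
from h import *
c=dict(np.load('pics/side0.npz')); print(proj(c,[[.4664,.0368,.232],[.5195,.0312,.145]]))
```

```text
[[210.7265205  160.45206548]
 [234.27827377 182.61822497]]
```

>>> drive_tool:
  deltas:
    - [[0.001, 0, 0.025, 0, 0, 0], [0.001, 0, 0.05, 0, 0, 0], [0.001, 0, 0.07, 0, 0, 0], [0.001, 0, 0.079, 0, 0, 0], [0.001, 0, 0.079, 0, 0, 0]]

```text
clock: 3.15
tcp_pos: [0.4651, 0.0387, 0.161]
eef_rot: [0.412, 0.911, -0.0, -0.0]
wrist_force: [0.3, 0.2, -0.4]
opening: 0.0004
gripper_force: 0.0
```

>>> drive_tool:
  deltas:
    - [[0, 0.005, 0, 0, 0, 0], [0, 0.01, 0, 0, 0, 0], [0, 0.0135, 0, 0, 0, 0], [0.0014, 0.0164, 0, 0, 0, 0.07], [0.0027, 0.0193, 0, 0, 0, 0.14], [0.0038, 0.0223, 0, 0, 0, 0.21], [0.0047, 0.0254, 0, 0, 0, 0.279], [0.0047, 0.0254, 0, 0, 0, 0.279]]

```text
clock: 4.15
tcp_pos: [0.4814, 0.0587, 0.1611]
eef_rot: [0.535, 0.845, -0.0, 0.0]
wrist_force: [-0.4, -0.2, 0.3]
opening: 0.0001
gripper_force: 0.1
```

Run:
```python
from h import *
c=bot.camera('top'); print(measure(c,C)); s=bot.camera('side')
t=cv2.resize(c['pixels'][180:270,200:320],None,fx=4,fy=4,interpolation=cv2.INTER_CUBIC)
u=cv2.resize(s['pixels'][140:230,180:280],None,fx=3,fy=3,interpolation=cv2.INTER_CUBIC); u=np.pad(u,((0,90),(0,0),(0,0)))
cv2.imwrite('pics/c2.png',np.hstack([t,u])[:,:,::-1])
```

```text
{'idx': np.float64(nan), 'nw': np.int64(0), 'red': np.float64(nan), 'nr': np.int64(0), 'gap': np.float64(nan)}h.py:23: RuntimeWarning: Mean of empty slice.
  m=lambda k:np.arctan2(np.sin(th[k]).mean(),np.cos(th[k]).mean())
  ret = ret.dtype.type(ret / rcount)
```

View pics/c2.png

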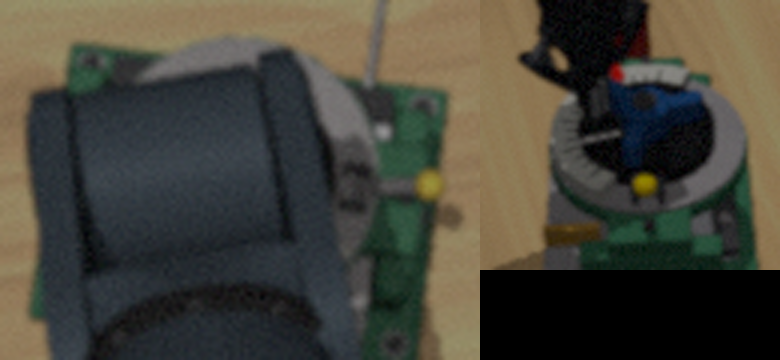

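The top view is blocked by the arm. The side view shows the index line (around (600,137)), the red tab (617,72) and the finger beside the arm, so I'll measure from the side camera and calibrate it on side0.

```bash
cat >> h.py <<'E'
def prof(c,cen,r0=.040,r1=.057):
    """index angle by polar profile on skirt plane, least saturated+brightest"""
    a=np.radians(np.arange(0,360,.5)); rs=np.arange(r0,r1,.001)
    pts=np.stack([cen[0]+np.outer(np.cos(a),rs),cen[1]+np.outer(np.sin(a),rs),np.full((len(a),len(rs)),.145)],-1)
    p=proj(c,pts).reshape(len(a),len(rs),2).astype(np.float32)
    v=cv2.remap(c['pixels'],p[...,0],p[...,1],cv2.INTER_LINEAR).min(-1).astype(float).mean(1)
    k=np.argmax(v); idx=np.arange(k-16,k+17)%len(a); w=np.clip(v[idx]-np.median(v)-0.3*(v[k]-np.median(v)),0,None)
    return np.degrees(np.angle((w*np.exp(1j*a[idx])).sum())), v[k], np.median(v)
E
python3 - <<'E'
from h import *
for n in('top0','side0'):
    c=dict(np.load(f'pics/{n}.npz')); print(n,prof(c,C),np.degrees(measure(c,C)['red']))
c=bot.camera('side'); m=measure(c,C); print('now',prof(c,C),np.degrees(m['red']),m['nr'])
o=bot.observe(); print(o['tcp_pos'],R.from_quat(o['eef_rot']).as_matrix()[:2,1])
E
```

```text
top0 (np.float64(-168.5693656680615), np.float64(107.11764705882354), np.float64(17.852941176470587)) 93.13555997562774
side0 (np.float64(-171.06808085000077), np.float64(92.05882352941177), np.float64(11.294117647058824)) 91.67859649183198
now (np.float64(174.85004192185994), np.float64(68.17647058823529), np.float64(11.264705882352942)) 91.79082031985037 830
[0.48140102 0.05855751 0.16104022] [0.90345144 0.42869037]h.py:23: RuntimeWarning: Mean of empty slice.
  m=lambda k:np.arctan2(np.sin(th[k]).mean(),np.cos(th[k]).mean())
  ret = ret.dtype.type(ret / rcount)
```

Run:
```python
import numpy as np
r=[]
for k in range(1,12):
    t=1.257*min(k/10,1); c,s=np.cos(t),np.sin(t)
    x=np.array([[c,-s],[s,c]])@[.040,-.0225]-[.040,-.0225]; r.append([*x.round(4),0,0,0,round(t,3)])
print(str([r]).replace('np.float64',''))
```

```text
[[[(0.0025), (0.0052), 0, 0, 0, 0.126], [(0.0043), (0.0107), 0, 0, 0, 0.251], [(0.0055), (0.0163), 0, 0, 0, 0.377], [(0.0059), (0.0221), 0, 0, 0, 0.503], [(0.0056), (0.0278), 0, 0, 0, 0.628], [(0.0046), (0.0335), 0, 0, 0, 0.754], [(0.0028), (0.039), 0, 0, 0, 0.88], [(0.0004), (0.0442), 0, 0, 0, 1.006], [(-0.0026), (0.0491), 0, 0, 0, 1.131], [(-0.0063), (0.0536), 0, 0, 0, 1.257], [(-0.0063), (0.0536), 0, 0, 0, 1.257]]]
```

>>> drive_tool:
  deltas:
    - [[0.0025, 0.0052, 0, 0, 0, 0.126], [0.0043, 0.0107, 0, 0, 0, 0.251], [0.0055, 0.0163, 0, 0, 0, 0.377], [0.0059, 0.0221, 0, 0, 0, 0.503], [0.0056, 0.0278, 0, 0, 0, 0.628], [0.0046, 0.0335, 0, 0, 0, 0.754], [0.0028, 0.039, 0, 0, 0, 0.88], [0.0004, 0.0442, 0, 0, 0, 1.006], [-0.0026, 0.0491, 0, 0, 0, 1.131], [-0.0063, 0.0536, 0, 0, 0, 1.257], [-0.0063, 0.0536, 0, 0, 0, 1.257]]

```text
clock: 5.68
tcp_pos: [0.5326, 0.0758, 0.1609]
eef_rot: [0.929, 0.37, -0.0, -0.0]
wrist_force: [-0.1, -0.4, 0.2]
opening: 0.0003
gripper_force: 0.0
```

Run:
```python
from h import *
c=bot.camera('side'); m=measure(c,C); print('now',prof(c,C),m)
o=bot.observe(); y=R.from_quat(o['eef_rot']).as_matrix()[:2,1]; print(o['tcp_pos'],np.degrees(np.arctan2(y[1],y[0])))
u=cv2.resize(c['pixels'][140:230,180:280],None,fx=6,fy=6,interpolation=cv2.INTER_CUBIC);cv2.imwrite('pics/c3.png',u[:,:,::-1])
```

```text
now (np.float64(102.09799442105508), np.float64(58.294117647058826), np.float64(7.823529411764706)) {'idx': np.float64(nan), 'nw': np.int64(0), 'red': np.float64(1.5993069959473347), 'nr': np.int64(862), 'gap': np.float64(nan)}
[0.53240163 0.07570131 0.16089286] -46.525553900298156h.py:23: RuntimeWarning: Mean of empty slice.
  m=lambda k:np.arctan2(np.sin(th[k]).mean(),np.cos(th[k]).mean())
  ret = ret.dtype.type(ret / rcount)
```

View pics/c3.png

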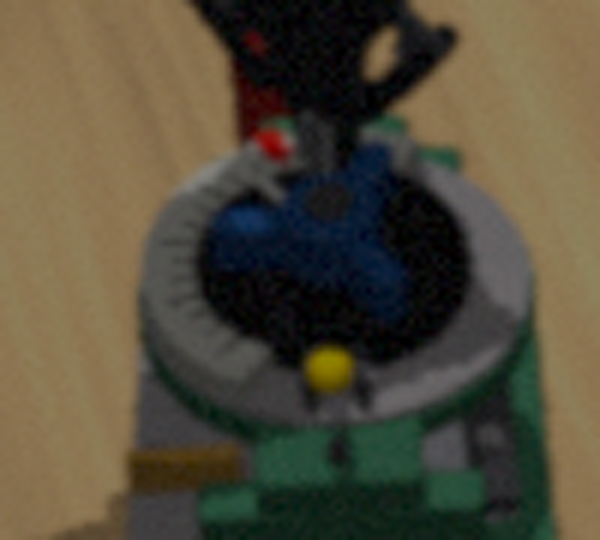

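The index line at (265,185) is now about 10–12° short of the red tab at (272,143). I'll push about 10° more, then back off and look from the top.

>>> drive_tool:
  deltas:
    - [[0.0018, 0.0037, 0, 0, 0, 0.09], [0.0034, 0.0075, 0, 0, 0, 0.18], [0.0034, 0.0075, 0, 0, 0, 0.18]]

```text
clock: 6.1
tcp_pos: [0.54, 0.0726, 0.161]
eef_rot: [0.958, 0.285, -0.0, 0.0]
wrist_force: [-0.0, 0.7, 0.3]
opening: 0.0
gripper_force: 0.3
```

>>> drive_tool:
  deltas:
    - [[0, -0.006, 0, 0, 0, 0], [0, -0.006, -0.04, 0, 0, 0], [0, -0.006, -0.08, 0, 0, 0], [-0.01, -0.05, -0.08, 0, 0, 0], [-0.03, -0.1, -0.08, 0, 0, 0], [-0.05, -0.15, -0.08, 0, 0, 0], [-0.07, -0.2, -0.08, 0, 0, 0], [-0.07, -0.2, -0.08, 0, 0, 0]]

```text
clock: 7.1
tcp_pos: [0.37, 0.2036, 0.2412]
eef_rot: [0.958, 0.287, 0.0, -0.0]
wrist_force: [0.3, 0.1, -0.5]
opening: -0.0002
gripper_force: 0.0
```

Run:
```python
from h import *
print(bot.observe()['tcp_pos'])
for n in('top','side'):
    c=bot.camera(n); print(n,prof(c,C),np.degrees(measure(c,C)['red']),measure(c,C)['nr'])
    u=cv2.resize(c['pixels'][175:265,205:305] if n=='top' else c['pixels'][140:230,180:280],None,fx=4,fy=4,interpolation=cv2.INTER_CUBIC)
    out=u if n=='top' else np.hstack([out,u])
cv2.imwrite('pics/c4.png',out[:,:,::-1])
```

```text
[0.37004087 0.20355977 0.24120068]
top (np.float64(93.82288378374793), np.float64(109.41176470588235), np.float64(19.764705882352942)) 93.17413546155454 701
side (np.float64(91.45263209080426), np.float64(49.8235294117647), np.float64(11.941176470588236)) 91.68883136505724 784
```

View pics/c4.png

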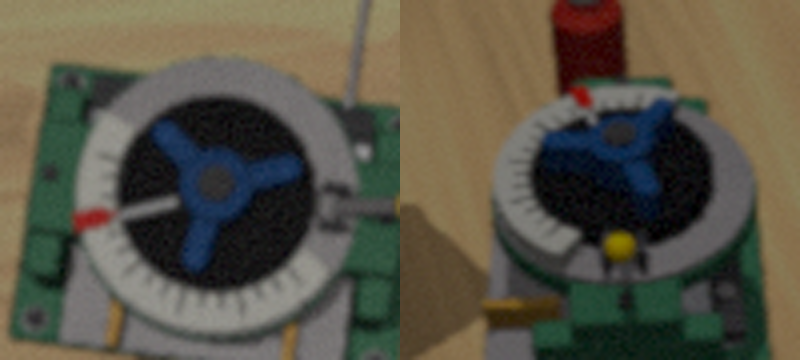

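The index now lies on the tab's pointer: the top view puts it 0.65° off and the side view -0.24°. Next is the lock lever.

Run:
```python
from h import *
for n in('top','side'):
    c=bot.camera(n); h=cv2.cvtColor(c['pixels'],cv2.COLOR_RGB2HSV).astype(int)
    g=proj(c,[[.485,-.077,.190]])[0]
    uu,vv=np.meshgrid(range(512),range(384))
    k=(h[...,0]>18)&(h[...,0]<36)&(h[...,1]>130)&(h[...,2]>80)&(np.hypot(uu-g[0],vv-g[1])<9)
    b=[uu[k].mean(),vv[k].mean()]; q=onz(c,b,.1903)[0]; d=q[:2]-C
    print(n,g,b,k.sum(),q,np.hypot(*d),np.degrees(np.arctan2(d[1],d[0])))
al=np.radians(-106); u=np.array([np.cos(al),np.sin(al)])
o=bot.observe(); print(o['clock'],delta([*(C+.116*u),.24],-16,o).tolist())
for L in np.linspace(0,.873,8):
    t=np.radians(50)-L; print(round(.0705+.065*np.cos(t),4),round(.1405+.065*np.sin(t)+.009+.008,4))
```

```text
top [307.01953946 227.46312065] [np.float64(307.0952380952381), np.float64(225.9047619047619)] 42 [ 0.48850578 -0.07775175  0.1903    ] 0.11327456094205864 -105.87981243995253
side [232.4160599 202.2018948] [np.float64(234.44736842105263), np.float64(200.78947368421052)] 38 [ 0.49070864 -0.07453256  0.1903    ] 0.10958246245187128 -105.23252161269745
7.3 [-0.0577, 0.2991, 0.0011, 0.0003, -0.0002, -0.7158]
0.1123 0.2073
0.1182 0.2017
0.1233 0.1954
0.1276 0.1886
0.131 0.1812
0.1335 0.1735
0.135 0.1656
0.1355 0.1575
```

>>> drive_tool:
  deltas:
    - [[-0.01, 0.05, 0, 0, 0, -0.1], [-0.02, 0.1, 0, 0, 0, -0.22], [-0.03, 0.15, 0, 0, 0, -0.34], [-0.04, 0.2, 0, 0, 0, -0.46], [-0.048, 0.25, 0, 0, 0, -0.58], [-0.055, 0.285, 0.001, 0, 0, -0.68], [-0.0577, 0.2991, 0.001, 0, 0, -0.716], [-0.0577, 0.2991, 0.001, 0, 0, -0.716]]

```text
clock: 8.3
tcp_pos: [0.4871, -0.0815, 0.2396]
eef_rot: [0.799, 0.601, -0.0, -0.0]
wrist_force: [0.8, -0.3, -0.5]
opening: -0.0002
gripper_force: 0.0
```

Run:
```python
from h import *
al=np.radians(-105.8); u=np.array([np.cos(al),np.sin(al)]); o=bot.observe()
for r,z in[(.117,.212),(.120,.204),(.125,.197),(.129,.190),(.132,.1825),(.134,.175),(.1355,.167),(.1355,.1605),(.1355,.1565)]: print(delta([*(C+r*u),z],-16,o).tolist())
```

```text
[0.0003, 0.0005, 0.0276, -0.0005, 0.0001, -0.0027]
[-0.0027, 0.0005, 0.0356, -0.0005, 0.0001, -0.0027]
[-0.0077, 0.0005, 0.0426, -0.0005, 0.0001, -0.0027]
[-0.0117, 0.0006, 0.0496, -0.0005, 0.0001, -0.0027]
[-0.0147, 0.0006, 0.0571, -0.0005, 0.0001, -0.0027]
[-0.0167, 0.0006, 0.0646, -0.0005, 0.0001, -0.0027]
[-0.0182, 0.0006, 0.0726, -0.0005, 0.0001, -0.0027]
[-0.0182, 0.0006, 0.0791, -0.0005, 0.0001, -0.0027]
[-0.0182, 0.0006, 0.0831, -0.0005, 0.0001, -0.0027]
```

>>> drive_tool:
  deltas:
    - [[0, 0, 0.0276, 0, 0, 0], [-0.0027, 0, 0.0356, 0, 0, 0], [-0.0077, 0, 0.0426, 0, 0, 0], [-0.0117, 0, 0.0496, 0, 0, 0], [-0.0147, 0, 0.0571, 0, 0, 0], [-0.0167, 0, 0.0646, 0, 0, 0], [-0.0182, 0, 0.0726, 0, 0, 0], [-0.0182, 0, 0.0791, 0, 0, 0], [-0.0182, 0, 0.0831, 0, 0, 0], [-0.0182, 0, 0.0836, 0, 0, 0]]

```text
clock: 9.55
tcp_pos: [0.4821, -0.0975, 0.1568]
eef_rot: [0.799, 0.602, 0.0, 0.0]
wrist_force: [-4.5, -0.8, 12.6]
opening: -0.0
gripper_force: 6.8
```

The 12.6 N upward force means the lever is on its stop. I'll retract and check.

>>> drive_tool:
  deltas:
    - [[0, 0, -0.03, 0, 0, 0], [0, 0, -0.085, 0, 0, 0], [0.02, -0.05, -0.1, 0, 0, 0], [0.04, -0.1, -0.1, 0, 0, 0], [0.06, -0.15, -0.1, 0, 0, 0], [0.08, -0.2, -0.1, 0, 0, 0], [0.1, -0.25, -0.1, 0, 0, 0], [0.1, -0.25, -0.1, 0, 0, 0], [0.1, -0.25, -0.1, 0, 0, 0]]

```text
clock: 10.68
tcp_pos: [0.2694, 0.0676, 0.2564]
eef_rot: [0.798, 0.602, 0.0, 0.0]
wrist_force: [0.6, 0.6, -0.4]
opening: 0.0002
gripper_force: 0.0
```

Run:
```python
from h import *
print(bot.observe()['tcp_pos'])
for n in('top','side'):
    c=bot.camera(n); print(n,prof(c,C),np.degrees(measure(c,C)['red']),measure(c,C)['nr'], 'ball down expected px',proj(c,[[.4826,-.0992,.1405]]))
    u=cv2.resize(c['pixels'][175:275,215:315] if n=='top' else c['pixels'][140:240,180:280],None,fx=4,fy=4,interpolation=cv2.INTER_CUBIC)
    out=u if n=='top' else np.hstack([out,u])
cv2.imwrite('pics/c5.png',out[:,:,::-1])
```

```text
[0.26943498 0.06764213 0.25643712]
top (np.float64(93.81962458167006), np.float64(103.76470588235294), np.float64(18.11764705882353)) 93.10363091906468 710 ball down expected px [[314.7331535  230.04106141]]
side (np.float64(91.6446105174947), np.float64(52.1764705882353), np.float64(12.352941176470589)) 91.67060510315298 774 ball down expected px [[235.37032875 223.20777823]]
```

View pics/c5.png

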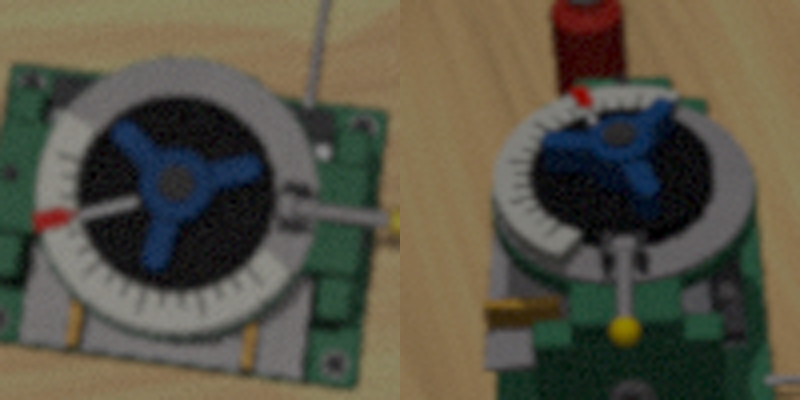

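The ball sits at about (236,222) in the side view, where (235,223) was expected for fully down. The index is still on the tab, so I'm handing the job in.

```bash
python3 -c "
from bench import bot
print(bot.close_job())"
```

```text
the job is handed in; nothing more can be done
None
```

The dial's index line was within about 1° of the red tab's pointer in both camera views, the lock lever is pressed down onto its stop, and the job was handed in at about 11 s; no verdict came back.

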